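# Raise the stylus and swing the profiler arm up off its ball

## Task

A measurement on the bench-top stylus profiler has finished and the sample must be made accessible. First swing the small red lift lever on the measuring head fully up, so that the stylus is off the sample before anything else moves; then pull the upright black latch knob with the yellow top, at the free end of the arm, straight out sideways to the robot's side against its spring, and with the latch pulled swing the arm up off the ball without letting it drop back. Finish while still gripping the latch knob and holding the arm up, with the knob at least 9 cm above where it was (nothing is put down or let go), and neither touch the sample nor shift the other things on the bench.

Things in the scene. Friction and masses are not known exactly. Their poses are not given: they have to be found in the camera images.
- profiler: Stylus profiler, fixed: grey base 160 x 330 x 30 mm (x, y, z), carries all parts below. Origin: centre of the base's underside. Axes (all offsets below are in them): z up, +y along the arm from its ball end to its hinge end (about the world's left), -x its front, about towards the robot; yaw up to 0.3 rad. Tallest part: latch knob, 165 mm
- sample: The sample on the stage under the stylus: glass slide 26 x 76 mm with a small clear chip, top 50 mm above the bench; origin at its underside centre. Not to be touched
- hinge_axis (a point): Middle of the arm's hinge axis, at (0, 135, 105) mm. The axis runs along the profiler's x. The aluminium arm lies along y from here to the ball, 30 mm wide, top 116 mm high; on it sits the white measuring head, 56 x 66 mm, centre y = 5 mm, top 123 mm high, front face at x = -28 mm
- ball (a point): Centre of the steel locating ball (radius 12 mm) at (0, -115, 85) mm, 250 mm from the hinge axis in y. A dark round socket on the arm (radius 22 mm, top 117 mm high) sits over it
- measuring_arm (a joint): Angle of the arm, rad: 0 = on the ball, grows as the ball end rises (all that it carries leans towards the hinge by this angle), stop at 0.8. 0.4 to 0.8 kg, 2 to 5 N to hold at the latch knob; it falls back if let go. The latch fork holds it at 0 until the latch is pulled
- lift_lever (a joint): Angle of the stylus lift lever on the arm, rad: 0 = right down (25 degrees below level), 1.1 = right up at its stop (38 degrees above level); starts at 0 to 0.25; friction keeps it where it is left (about 1.5 N at the grip). It raises the stylus off the sample, 6 mm in all
- lever_pivot (a point): Point on the lever's pivot axis (along the profiler's x) level with the middle of the red grip in x; at (-64, 0, 106) mm with the arm down
- lever_grip: Red round grip bar of the lift lever, 11 mm diameter (13 mm at the outer end), 36 mm long along the profiler's x, in front of the head. Origin: its middle, 42 mm from the pivot axis; with the lever at q it is at lever_pivot + 42 mm x (0, cos(q - 0.436), sin(q - 0.436)). The steel lever bar is 23 mm behind it, the head's face 36 mm
- latch (a joint): Travel of the spring latch, m: 0 = fork hooked under the ball; grows as its knob is pulled along the profiler's -x (out to the front, away from the arm), stop at 0.016. Spring: 2.7 N at 0, 7.5 N at 0.016, returns when released. The arm is free above about 0.012
- latch_grip: Black upright round latch knob, yellow top: grip 18 mm diameter, from 18 mm below to 16 mm above its origin; over it a cap of 25 mm diameter, top 25 mm above the origin. Origin: middle of the grip, at (-55, -115, 140) mm with arm down and latch closed. It slides with the latch and rises with the arm, on a circle about the hinge axis
- tube_rack: Loose bystander: blue tube rack 84 x 257 x 29 mm, left of the profiler; origin at its underside centre
- notebook: Loose bystander: yellow notebook 75 x 108 x 11 mm, right front; origin at its underside centre
- marker_black: Loose bystander: black marker pen 147 mm long, front; origin at its underside centre
- tweezers: Loose bystander: steel tweezers 124 mm long, front; origin at its underside centre
- freezer_box_b: Loose bystander: pale card box 80 x 128 x 34 mm, left front; origin at its underside centre

How it is judged:
On the way, in this order (a step that is already met when the one before it is completed fails the run):
1. the lift lever is swung up while the arm is still down (value of joint lift_lever above 0.88 rad and value of joint measuring_arm below 0.04 rad), for 0.2 s.
2. the latch is pulled out by at least 10 mm (value of joint latch above 0.01 m and contact force between the fingers and latch_grip above 0.5 N), for 0.05 s.
3. the arm is swung up off the ball (value of joint measuring_arm above 0.2 rad), for 0.2 s.
At the end, for the whole second after the job is handed in: The arm is held still (under 0.1 rad/s) at 0.32 rad or more above the ball (knob about 8 cm higher than at the start), the fingers press on the latch knob with more than 1 N, and the lift lever is still up (above 0.88 rad of 1.1) (value of joint measuring_arm above 0.32 rad and velocity of joint measuring_arm between -0.1 and 0.1 rad/s and contact force between the fingers and latch_grip above 1 N and value of joint lift_lever above 0.88 rad); the arm keeps its last pose, push and grip.
It fails at once if the arm is raised before the stylus lever is up (value of joint measuring_arm above 0.05 rad and value of joint lift_lever below 0.82 rad).
It fails at once if the arm is dropped (falls faster than 0.8 rad/s) (velocity of joint measuring_arm below -0.8 rad/s).
It fails at once if the robot touches the sample (contact force between any of the fingers, the arm and sample above 0.5 N).
It fails at once if a bystander is shifted by more than 3 cm (distance of any of tube_rack, notebook, marker_black, tweezers, freezer_box_b from where it was at the start of the episode above 0.03 m).
It also fails if it takes over 43 s, if anything falls off the work surface, if the arm or the gripper's body presses on something with over 40 N, if the wrist force passes 120 N, or if a joint passes its speed limit or range.

## Robot

A 6-joint arm with a two-finger parallel gripper is mounted at the origin on a cart in front of the work surface, level with it; the furniture and walls round the work are solid. World frame = base frame: x ahead of the robot, y to its left, z up, the work surface at z = 0. Lengths are in m, angles in rad, forces in N, time in s.
With the tool pointing down it reaches from about 0.3 to 0.875 m from the base axis. Payload 6.4 kg.
Tool frame: the origin (TCP) lies at the very end of the fingers, on their centre line; the grasp point (between the pads) lies 19 mm behind it; z points along the fingers, y is the line along which they close (so a half turn about z gives the same grasp; the last joint's range is limited). The gripper opens to 85 mm and grips with 20 to 120 N. Pads are 22 mm wide; open, the fingers measure 114 mm over their backs; the gripper's body (76 mm by 85 mm) begins 54 mm behind the grasp point. The pads swing forward as they close: fully open they stand 13 mm farther back than shut.
Start: joints at [-1.548, 0.181, 1.607, -0, 1.354, -0.206], TCP at [0.13, -0.56, 0.204] pointing down, gripper open.
Joint ranges: [-2.99, 2.99], [-0.89, 2.07], [0.3, 2.58], [-1.14, 4.28], [0, 2.63], [-3.12, 3.12]. Speed limits (rad/s): [2.57, 2.57, 3.01, 3.14, 3.14, 3.14].

## Interface

Orientations are given as a unit quaternion [w, x, y, z].
In Python, from bench import get_obs, optics, workorder gives the robot as it stands.
- The arm moves only by the tool step_hand, called after ">>>" as name(argument=value, ...), one argument or row to a line, values as JSON. Schema: {"type":"object","properties":{"ticks":{"type":"object","properties":{"sx":{"type":"array","items":{"type":"number"},"minItems":1,"maxItems":10},"sy":{"type":"array","items":{"type":"number"},"minItems":1,"maxItems":10},"sz":{"type":"array","items":{"type":"number"},"minItems":1,"maxItems":10},"drx":{"type":"array","items":{"type":"number"},"minItems":1,"maxItems":10},"dry":{"type":"array","items":{"type":"number"},"minItems":1,"maxItems":10},"drz":{"type":"array","items":{"type":"number"},"minItems":1,"maxItems":10},"finger_gap":{"type":"array","items":{"type":"number"},"minItems":1,"maxItems":10}},"additionalProperties":false,"required":["sx","sy","sz","drx","dry","drz","finger_gap"]},"only":{"type":"string"},"quiet":{"type":"boolean"},"lines":{"type":"string"}},"required":["ticks"],"additionalProperties":false}. ticks is an object with one list for each field, all of the same length, 1 to 10, a row being the entries at one place: sx, sy, sz (the shift in m), drx, dry, drz (a rotation vector in rad), finger_gap (the opening from 0.0 (shut) to 1.0 (fully open)); each row is the pose to reach, as a shift and turn from the pose commanded when the call began, along the tool's axes at that moment; what a row does not reach only later rows make up. A row lasts 1/8 s, in which the tool goes at most 0.0625 m and 0.188 rad, less where a joint would pass 70% of its speed; a pose out of reach is approached as far as the arm can. The fingers move at their own pace and stop on an object; the grip force is fixed at half the most. Time passes only in rows, so rows that do not move let the fingers close. The tool returns the time, the measured TCP pose, the force, the opening and the grip force at its end. only (a regular expression) keeps the lines of the reply that match it, lines (a string "A,B") keeps lines A to B, and quiet returns only ok. Input that does not fit is refused with a message, and nothing moves.
- get_obs(): the state, without advancing time (a new reading comes with each control period).
- optics.camera(name): name is "scene" or "top" or "wrist"; returns (picture, depth): 420x560x3 uint8, blue, green, red; 420x560 float32, m along the optical axis (not along the pixel's ray), 0 where there is no reading.
- optics.camera_params(name): a dict with "fovy" (degrees; the focal length in pixels is half the picture's height over the tangent of half this angle, whatever the lens; pixels are square), "cx", "cy" (the principal point, pixels), "view" (4x4, takes a point from world to camera coordinates). Camera axes: x right, y up, looking along -z (the intrinsics and any distortion apply to the point x, -y, -z); pixel columns grow to the right and rows downward; lengths in m; the calibration is good to about 2 mm. The wrist camera is an equidistant fisheye: a pixel r from the principal point sees the ray r / f radians off the axis. A picture is of the moment at which its call begins: read the wrist's pose just before it. camera_params takes no time and is no camera call; for the wrist camera it gives the pose at the moment of the call.
- workorder.hand_in(): hands the job in; it is judged then, once.
The state is a dict: "time_s": time; "q": joint angles; "dq": joint speeds; "joint_efforts": joint torques, N m; "eef_pos": TCP position; "eef_rot": TCP orientation; "wrist_force": force on the tool from outside, world axes, zero at the start; "torque": the same for the moment, N m; "opening": opening from 0.0 (shut) to 1.0 (fully open); "grasp_force": force on a finger pad.
Only numpy, scipy, OpenCV 4.12 (cv2) and the standard library are available. Lean on these libraries where they do the work, as an engineer would, in place of code of your own. Each camera call takes 0.05 s, during which the arm holds its last target. There are 200 camera calls.

## Working session

There is one attempt and no reset: what is moved stays moved. The work goes in short steps, Python scripts to look and compute and a tool call to move; the robot and the scene stay as the last step left them, time stands still between calls to the robot, and variables do not carry over. Pictures are saved under pics/ and viewed, at most 10 in all, crops included, and the job is handed in when it is done.

```bash
ls; mkdir -p pics
```

Create h.py:
```python
import numpy as np, cv2
from bench import get_obs, optics, workorder
from scipy.spatial.transform import Rotation as R
def P(name):
    c=optics.camera_params(name); f=210/np.tan(np.radians(c["fovy"])/2)
    return c,f,np.array(c["view"])
def cloud(name,d,c,f,V):
    v,u=np.mgrid[0:420,0:560]
    p=np.stack([(u-c["cx"])/f*d,-(v-c["cy"])/f*d,-d],-1)
    return (p-V[:3,3])@V[:3,:3]
```

Run:
```python
from h import *
o=get_obs(); print(o)
for n in("scene","top"):
    c,f,V=P(n); im,d=optics.camera(n); np.savez(n,im=im,d=d); cv2.imwrite(f"pics/{n}.png",im)
    print(n,{k:v for k,v in c.items() if k!="view"},f,(-V[:3,:3].T@V[:3,3]).round(3), (d>0).mean())
    w=cloud(n,d,c,f,V); h=cv2.cvtColor(im,cv2.COLOR_BGR2HSV)
    for nm,m in(("red",((h[...,0]<8)|(h[...,0]>172))&(h[...,1]>150)&(h[...,2]>80)),("yel",(abs(h[...,0].astype(int)-27)<8)&(h[...,1]>120)&(h[...,2]>80))):
        k,l,s,ce=cv2.connectedComponentsWithStats(m.astype(np.uint8))
        for i in range(1,k):
            if s[i,4]>15: q=w[(l==i)&(d>0)]; print(nm,s[i],ce[i].round(1),np.median(q,0).round(3) if len(q) else None)
```

```text
pics
{'time_s': 0.0, 'q': array([-1.54828235e+00,  1.81518542e-01,  1.60801576e+00,  2.22175294e-05,
        1.35381202e+00, -2.06322886e-01]), 'dq': array([ 2.73998296e-05, -6.63424291e-04,  1.26953884e-03,  1.06638222e-04,
       -3.21651622e-04, -1.13109394e-04]), 'joint_efforts': array([-3.90144714e-04, -4.44885314e+01, -3.51336443e+01, -2.57871915e-05,
        9.14617383e-03, -3.61332425e-06]), 'eef_pos': array([ 0.13043361, -0.55939053,  0.20289311]), 'eef_rot': array([-8.72140168e-04,  9.93461242e-01,  1.14166512e-01,  9.12721455e-05]), 'wrist_force': array([-0.4739207 , -0.17366607, -0.32856894]), 'torque': array([-0.01130432,  0.05147732, -0.00598365]), 'grasp_force': 0.0, 'opening': 0.9989406492090536}
scene {'fovy': 42.243849898502496, 'cx': 272.5494917098093, 'cy': 201.93174711704614} 543.6082688373168 [-0.335  1.312  1.075] 0.9958248299319727
red [288 200   9   5  21] [292. 202.] [0.466 0.006 0.096]
red [125 244  14  15 148] [132.3 250.9] [0.665 0.529 0.139]
red [ 69 381  11  10  86] [ 74.1 385.4] [0.444 0.91  0.117]
yel [243 151  28  33 765] [256.8 166.7] [ 0.743 -0.179  0.062]
yel [310 162   5   4  16] [312.1 163.9] [ 0.484 -0.15   0.164]
yel [339 186  32  14 242] [354.1 191.5] [ 0.382 -0.307  0.008]
yel [183 214   6   7  24] [186. 217.] [0.735 0.236 0.061]
yel [ 70 309   8  18  54] [ 73.6 317.9] [0.695 0.732 0.024]
top {'fovy': 44.40622423010273, 'cx': 277.75800990136844, 'cy': 212.8227480615463} 514.5094044241117 [0.42  0.095 1.397] 0.9958503401360544
red [ 85 127  17  15 191] [ 92.9 134.2] [0.674 0.518 0.143]
red [303 212   3  14  36] [303.9 218.9] [0.465 0.001 0.099]
yel [ 358   85   44   46 1533] [379.4 107.5] [ 0.755 -0.199  0.082]
yel [209 114  10   7  44] [213.2 116.2] [0.737 0.235 0.061]
yel [227 114   9   7  45] [231.7 116.2] [0.738 0.185 0.061]
yel [366 205   8   9  57] [369.5 208.8] [ 0.486 -0.152  0.165]
yel [395 231  45  38 405] [417.2 247.7] [ 0.399 -0.311  0.007]
```

View pics/top.png

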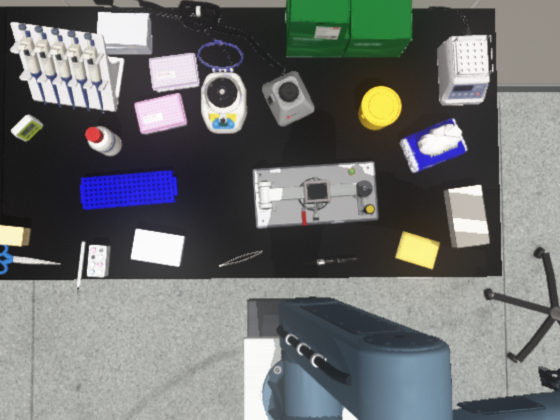

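View pics/scene.png

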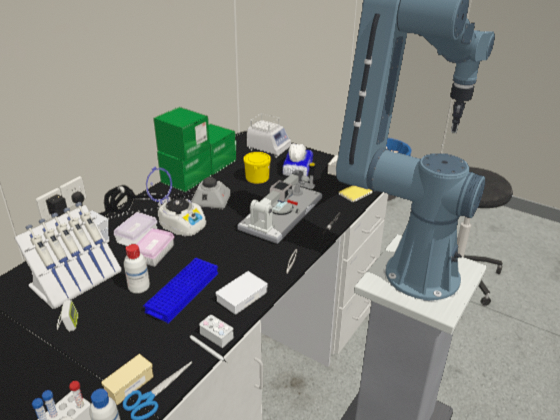

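The top view shows the profiler base at about columns 253–378, rows 162–228. The red lever is at (304, 219), the yellow latch cap at (370, 209), and the marker and tweezers lie in front. The scene view confirms this layout. Next I fit the profiler's pose.

Run:
```python
from h import *
def ray(n,u,v,z):
    c,f,V=P(n); d=V[:3,:3].T@np.array([(u-c["cx"])/f,-(v-c["cy"])/f,-1]); o=-V[:3,:3].T@V[:3,3]
    return o+d*(z-o[2])/d[2]
D=np.load("top.npz"); c,f,V=P("top"); w=cloud("top",D["d"],c,f,V)
m=((w[...,2]>.018)&(w[...,2]<.2)); m[:,:240]=0;m[:,390:]=0;m[:150]=0;m[240:]=0
k,l,s,ce=cv2.connectedComponentsWithStats(m.astype(np.uint8)); i=1+s[1:,4].argmax()
# base outline on plane z=.03, from base-level pixels
v,u=np.where((l==i)&(w[...,2]<.036)); pts=np.array([ray("top",a,b,.03)[:2] for a,b in zip(u,v)],np.float32)
r=cv2.minAreaRect(pts); print("rect",r)
knob=ray("top",369.5,208.8,.165); print("knob",knob, "red", ray("top",303.9,218.9,.1))
# line fits: yaw from rect; pose
yaw=np.radians(r[2]);
yaw=(yaw+np.pi/4)%(np.pi/2)-np.pi/4
Rz=np.array([[np.cos(yaw),-np.sin(yaw)],[np.sin(yaw),np.cos(yaw)]])
o=np.array(r[0]); print("yaw",yaw,"pred knob",o+Rz@[-.055,-.115],"pred lever",o+Rz@[-.064,.038])
for n in("scene","top"):
    D=np.load(n+".npz"); c,f,V=P(n); w=cloud(n,D["d"],c,f,V); h=cv2.cvtColor(D["im"],cv2.COLOR_BGR2HSV)
    q=w[((h[...,0]<8)|(h[...,0]>172))&(h[...,1]>130)&(h[...,2]>60)&(abs(w[...,0]-.46)<.06)&(abs(w[...,1])<.08)]
    print(n,len(q),((q[:,:2]-o)@Rz).min(0),((q[:,:2]-o)@Rz).max(0),np.percentile(q[:,2],[5,50,95]), np.median((q[:,:2]-o)@Rz,0))
ob=get_obs(); T=R.from_quat(ob["eef_rot"],scalar_first=True).as_matrix(); print(T.round(3))
```

```text
Traceback (most recent call last):
  File "h.py", line 5, in P
    c=optics.camera_params(name); f=210/np.tan(np.radians(c["fovy"])/2)
ValueError: time passes only in moves, steps and waits
```

Create m.py:
```python
from h import *
C={n:P(n) for n in("scene","top")}
def ray(n,u,v,z):
    c,f,V=C[n]; d=V[:3,:3].T@np.array([(u-c["cx"])/f,-(v-c["cy"])/f,-1]); o=-V[:3,:3].T@V[:3,3]
    return o+d*(z-o[2])/d[2]
D=np.load("top.npz"); c,f,V=C["top"]; w=cloud("top",D["d"],c,f,V)
m=((w[...,2]>.018)&(w[...,2]<.2)); m[:,:240]=0;m[:,390:]=0;m[:150]=0;m[240:]=0
k,l,s,ce=cv2.connectedComponentsWithStats(m.astype(np.uint8)); i=1+s[1:,4].argmax()
v,u=np.where((l==i)&(w[...,2]<.036)); pts=np.array([ray("top",a,b,.03)[:2] for a,b in zip(u,v)],np.float32)
r=cv2.minAreaRect(pts); print("rect",r)
print("knob",ray("top",369.5,208.8,.165), "red", ray("top",303.9,218.9,.1))
yaw=np.radians(r[2]); yaw=(yaw+np.pi/4)%(np.pi/2)-np.pi/4
Rz=np.array([[np.cos(yaw),-np.sin(yaw)],[np.sin(yaw),np.cos(yaw)]])
o=np.array(r[0]); print("yaw",yaw,"pred knob",o+Rz@[-.055,-.115],"pred lever",o+Rz@[-.064,.038])
for n in("scene","top"):
    D=np.load(n+".npz"); c,f,V=C[n]; w=cloud(n,D["d"],c,f,V); h=cv2.cvtColor(D["im"],cv2.COLOR_BGR2HSV)
    q=w[((h[...,0]<8)|(h[...,0]>172))&(h[...,1]>130)&(h[...,2]>60)&(abs(w[...,0]-.46)<.06)&(abs(w[...,1])<.08)]
    print(n,len(q),((q[:,:2]-o)@Rz).min(0),((q[:,:2]-o)@Rz).max(0),np.percentile(q[:,2],[5,50,95]), np.median((q[:,:2]-o)@Rz,0))
ob=get_obs(); T=R.from_quat(ob["eef_rot"],scalar_first=True).as_matrix(); print(T.round(3))
```

```bash
python3 m.py
```

```text
rect ((0.5346511602401733, -0.03342287242412567), (0.1590740829706192, 0.32789114117622375), 3.53440523147583)
knob [ 0.48671557 -0.15242103  0.165     ] red [0.46548651 0.00128837 0.1       ]
yaw 0.06168700838896557 pred knob [ 0.48684528 -0.15159477] pred lever [0.46843027 0.00055938]
scene 26 [-0.08372152  0.03719176] [-0.04664137  0.04714262] [0.08838047 0.09559883 0.09962274] [-0.06577741  0.04252608]
top 47 [-0.0807498   0.02688642] [-0.04913681  0.04292396] [-0.00133859  0.09843749  0.10312455] [-0.06704851  0.0385697 ]
[[ 0.974  0.227 -0.   ]
 [ 0.227 -0.974  0.002]
 [ 0.    -0.002 -1.   ]]
```

Create rel.py:
```python
# usage: rel.py x y z [yaw tilt]  target TCP (profiler coords, m) -> shift and rotvec in tool axes
import sys
from h import *
x,y,z=map(float,sys.argv[1:4]); yw=float(sys.argv[4]) if len(sys.argv)>4 else 0; a=float(sys.argv[5]) if len(sys.argv)>5 else 0
W=R.from_euler("z",.065); O=np.array([.534,-.0335,0])
ob=get_obs(); T=R.from_quat(ob["eef_rot"],scalar_first=True)
G=W*R.from_euler("x",-a)*R.from_euler("z",yw)*R.from_euler("x",np.pi)
print("shift",T.inv().apply(O+W.apply([x,y,z])-ob["eef_pos"]).round(4),"rot",(T.inv()*G).as_rotvec().round(4))
print("local tcp",W.inv().apply(ob["eef_pos"]-O).round(4),"t",ob["time_s"],"open",ob["opening"],"F",W.inv().apply(ob["wrist_force"]).round(1),"grip",ob["grasp_force"])
```

```text
(no output)
```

>>> step_hand(
  ticks={"sx":[0.455,0.455,0.455,0.455,0.455,0.455,0.455,0.455,0.455,0.455],"sy":[-0.47,-0.47,-0.47,-0.47,-0.47,-0.47,-0.47,-0.47,-0.47,-0.47],"sz":[-0.03,-0.03,-0.03,-0.03,-0.03,-0.03,-0.03,-0.03,-0.03,-0.03],"drx":[0,0,0,0,0,0,0,0,0,0],"dry":[0,0,0,0,0,0,0,0,0,0],"drz":[0.167,0.167,0.167,0.167,0.167,0.167,0.167,0.167,0.167,0.167],"finger_gap":[0.5,0.5,0.5,0.5,0.5,0.5,0.5,0.5,0.5,0.5]},
)

```text
time_s: 1.35
eef_pos: [0.4522, -0.0226, 0.2325]
eef_rot: [0.0, 1.0, 0.031, 0.0]
wrist_force: [1.3, -0.3, 0.6]
opening: 0.501
grasp_force: 0.0
```

```bash
python3 rel.py -.064 .040 .16
```

```text
shift [ 0.0168 -0.0239  0.0725] rot [ 0.0004 -0.0003 -0.003 ]
local tcp [-0.0809  0.0162  0.2325] t 1.35 open 0.5007232275581022 F [ 1.3 -0.3  0.6] grip 0.0
```

>>> step_hand(
  ticks={"sx":[0.017,0.017,0.017,0.017],"sy":[-0.024,-0.024,-0.024,-0.024],"sz":[0.05,0.09,0.09,0.09],"drx":[0,0,0,0],"dry":[0,0,0,0],"drz":[0,0,0,0],"finger_gap":[0.5,0.5,0.5,0.5]},
)

```text
time_s: 1.85
eef_pos: [0.4678, -0.0001, 0.1437]
eef_rot: [0.0, 1.0, 0.031, 0.001]
wrist_force: [1.3, 0.4, 0.1]
opening: 0.497
grasp_force: 0.0
```

```bash
python3 rel.py -.064 .040 .085
```

Run:
```python
from h import *
im,d=optics.camera("wrist"); im2,_=optics.camera("top"); cv2.imwrite("pics/w1.png",np.hstack([im[:,60:460],cv2.resize(im2[150:240,240:390],None,fx=2.6,fy=2.6)[:, :] if 0 else cv2.resize(im2[140:245,240:340],(400,420))]))
```

```text
shift [-0.0002 -0.0024  0.0587] rot [ 0.0005 -0.0013 -0.0037]
local tcp [-0.0639  0.0376  0.1437] t 1.85 open 0.496874801968442 F [1.3 0.3 0.1] grip 0.0
```

View pics/w1.png

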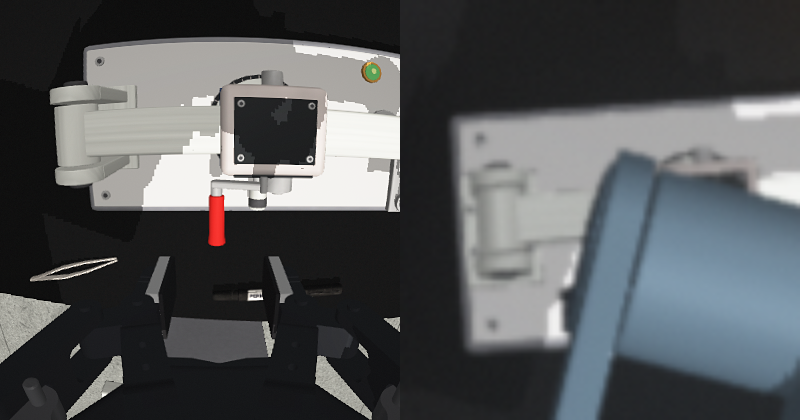

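The wrist view shows the red grip bar at (217, 220) in the crop, between the finger planes at columns 160–275. I measure it from the wrist depth.

Create wred.py:
```python
from h import *
c,f,V=P("wrist"); im,d=optics.camera("wrist"); print(c["fovy"],f)
h=cv2.cvtColor(im,cv2.COLOR_BGR2HSV)
m=((h[...,0]<8)|(h[...,0]>172))&(h[...,1]>150)&(h[...,2]>80)&(d>0)
k,l,s,ce=cv2.connectedComponentsWithStats(m.astype(np.uint8)); i=1+s[1:,4].argmax(); v,u=np.where(l==i)
x=u-c["cx"];y=v-c["cy"];r=np.hypot(x,y);th=r/f;z=d[v,u]
p=np.stack([x/r*np.tan(th)*z,-y/r*np.tan(th)*z,-z],-1); w=(p-V[:3,3])@V[:3,:3]
L=R.from_euler("z",.065).inv().apply(w-[.534,-.0335,0])
print(len(L),"p2",np.percentile(L,2,axis=0).round(4),"med",np.median(L,0).round(4),"p98",np.percentile(L,98,axis=0).round(4))
```

```bash
python3 wred.py
```

```text
65.70646984690485 325.19226210127806
771 p2 [-0.1009  0.0319  0.0004] med [-0.0639  0.0383  0.0998] p98 [-0.0455  0.044   0.1017]
```

>>> step_hand(
  ticks={"sx":[0,0,0,0,0,0,0,0],"sy":[-0.002,-0.002,-0.002,-0.002,-0.002,-0.002,-0.002,-0.002],"sz":[0.035,0.064,0.064,0.064,0.064,0.064,0.064,0.064],"drx":[0,0,0,0,0,0,0,0],"dry":[0,0,0,0,0,0,0,0],"drz":[0,0,0,0,0,0,0,0],"finger_gap":[0.5,0.5,0.5,0.2,0,0,0,0]},
)

```text
time_s: 3.0
eef_pos: [0.4671, 0.0024, 0.0786]
eef_rot: [0.0, 1.0, 0.031, 0.0]
wrist_force: [0.0, 0.1, -0.4]
opening: 0.004
grasp_force: 0.0
```

```bash
python3 rel.py -.064 .040 .080
```

```text
shift [ 0.0005  0.0001 -0.0014] rot [ 0.0001 -0.0002 -0.0031]
local tcp [-0.0645  0.0401  0.0786] t 3.0 open 0.004179132452434203 F [ 0.   0.1 -0.4] grip 0.0
```

```bash
python3 wred.py
```

Run:
```python
from h import *
im,d=optics.camera("wrist"); s,_=optics.camera("scene"); cv2.imwrite("pics/w2.png",np.hstack([im[:,60:460],cv2.resize(s[160:230,250:317],(400,420))]))
```

```text
65.70646984690485 325.19226210127806
558 p2 [-0.0587  0.0336  0.0964] med [-0.0516  0.0387  0.0997] p98 [-0.045   0.0438  0.1012]
```

View pics/w2.png

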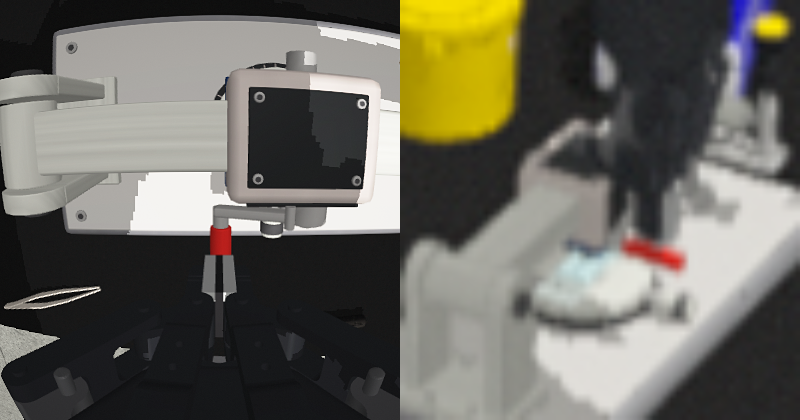

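The wrist crop shows the red bar entering the fingers at (220, 250). In the scene crop at right the bar is unoccluded at (650, 255), with the fingers apparently ending at it. I check depth around it.

Run:
```python
from h import *
c,f,V=P("scene"); s,d=optics.camera("scene"); w=cloud("scene",d,c,f,V); ob=get_obs()
L=R.from_euler("z",.065).inv().apply((w-[.534,-.0335,0]).reshape(-1,3)).reshape(420,560,3)*1000
h=cv2.cvtColor(s,cv2.COLOR_BGR2HSV)
for v in range(188,208,2):
    print(v,[(tuple(L[v,u].round().astype(int)), "R" if h[v,u,1]>150 and (h[v,u,0]<8 or h[v,u,0]>172) else "") for u in range(284,300,3)])
print(ob["opening"],ob["grasp_force"],ob["eef_pos"])
cv2.imwrite("pics/s3.png",cv2.resize(s[170:220,265:320],None,fx=10,fy=10,interpolation=cv2.INTER_CUBIC))
```

```text
188 [((np.int64(-59), np.int64(87), np.int64(171)), ''), ((np.int64(-71), np.int64(90), np.int64(176)), ''), ((np.int64(-77), np.int64(80), np.int64(173)), ''), ((np.int64(-74), np.int64(55), np.int64(159)), ''), ((np.int64(-83), np.int64(50), np.int64(159)), ''), ((np.int64(-8), np.int64(-119), np.int64(48)), '')]
190 [((np.int64(-27), np.int64(30), np.int64(123)), ''), ((np.int64(-59), np.int64(67), np.int64(153)), ''), ((np.int64(-78), np.int64(83), np.int64(167)), ''), ((np.int64(-75), np.int64(56), np.int64(152)), ''), ((np.int64(-75), np.int64(35), np.int64(141)), ''), ((np.int64(-10), np.int64(-116), np.int64(42)), '')]
192 [((np.int64(-27), np.int64(29), np.int64(115)), ''), ((np.int64(-31), np.int64(14), np.int64(109)), ''), ((np.int64(-65), np.int64(58), np.int64(142)), ''), ((np.int64(-74), np.int64(53), np.int64(142)), ''), ((np.int64(-79), np.int64(42), np.int64(139)), ''), ((np.int64(-11), np.int64(-114), np.int64(34)), '')]
194 [((np.int64(-27), np.int64(29), np.int64(107)), ''), ((np.int64(-30), np.int64(12), np.int64(99)), ''), ((np.int64(-64), np.int64(56), np.int64
[... 1422 characters left out ...]
)), '')]
204 [((np.int64(-11), np.int64(-1), np.int64(45)), ''), ((np.int64(-18), np.int64(-10), np.int64(42)), ''), ((np.int64(-30), np.int64(-11), np.int64(46)), ''), ((np.int64(-23), np.int64(-46), np.int64(24)), ''), ((np.int64(-85), np.int64(50), np.int64(98)), 'R'), ((np.int64(-48), np.int64(-45), np.int64(33)), '')]
206 [((np.int64(-19), np.int64(12), np.int64(47)), ''), ((np.int64(-26), np.int64(4), np.int64(44)), ''), ((np.int64(-34), np.int64(-3), np.int64(43)), ''), ((np.int64(-32), np.int64(-29), np.int64(28)), ''), ((np.int64(-42), np.int64(-34), np.int64(28)), ''), ((np.int64(-52), np.int64(-36), np.int64(31)), '')]
-0.00047816893445482846 0.0 [0.46694341 0.002364   0.07837402]
```

View pics/s3.png

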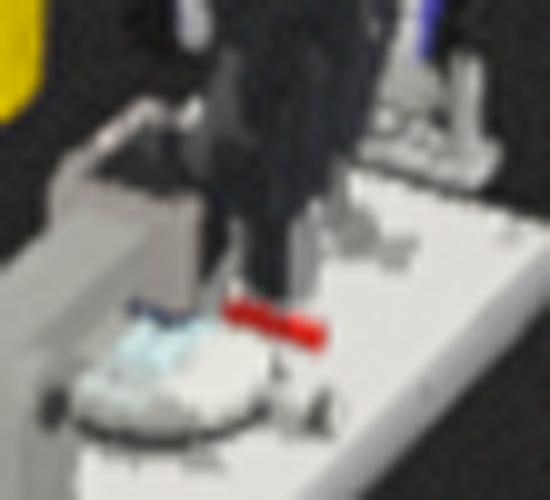

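Depth shows the fingertips ending at z≈100 mm, on top of the bar, although the reported TCP is at 78 mm. I check the tip offset against the initial picture.

Run:
```python
from h import *
D=np.load("scene.npz"); c,f,V=P("scene"); w=cloud("scene",D["d"],c,f,V)
m=(np.hypot(w[...,0]-.130,w[...,1]+.559)<.09)&(w[...,2]>.1)&(w[...,2]<.45)
q=w[m]; print("start tip z",np.sort(q[:,2])[:8].round(3),len(q), q[np.argsort(q[:,2])[:5]].round(3))
# now: wrist view, shut fingertips
c,f,V=P("wrist"); im,d=optics.camera("wrist"); ob=get_obs()
v,u=np.mgrid[0:420,0:560]; x=u-c["cx"];y=v-c["cy"];r=np.hypot(x,y)+1e-9
p=np.stack([x/r*np.tan(r/f)*d,-y/r*np.tan(r/f)*d,-d],-1); w=(p-V[:3,3])@V[:3,:3]
T=R.from_quat(ob["eef_rot"],scalar_first=True); t=T.inv().apply((w-ob["eef_pos"]).reshape(-1,3)).reshape(420,560,3)*1000
for row in range(250,380,8): print(row,t[row,[268,274,279,284,290]].round().astype(int).tolist(),d[row,279].round(3))
```

```text
start tip z [0.244 0.245 0.245 0.246 0.248 0.248 0.249 0.249] 877 [[ 0.121 -0.508  0.244]
 [ 0.112 -0.512  0.245]
 [ 0.111 -0.521  0.245]
 [ 0.117 -0.506  0.246]
 [ 0.113 -0.504  0.248]]
250 [[-36, -8, 78], [8, -2, -21], [9, 1, -22], [8, 3, -21], [7, 7, -19]] 0.162
258 [[76, 1, -170], [11, -1, -36], [11, 1, -37], [11, 3, -36], [11, 6, -36]] 0.147
266 [[11, -4, -44], [11, -1, -44], [11, 1, -44], [11, 3, -44], [11, 6, -44]] 0.14
274 [[11, -4, -51], [10, -1, -50], [11, 1, -51], [10, 3, -50], [11, 5, -51]] 0.134
282 [[10, -4, -57], [10, -1, -57], [10, 1, -57], [11, 3, -58], [11, 5, -58]] 0.128
290 [[11, -3, -64], [10, -1, -63], [11, 1, -64], [11, 3, -64], [11, 5, -64]] 0.121
298 [[12, -3, -71], [8, -1, -65], [8, 1, -65], [8, 3, -65], [11, 5, -70]] 0.121
306 [[11, -3, -76], [7, -1, -69], [4, 1, -65], [7, 3, -69], [12, 5, -77]] 0.122
314 [[11, -3, -80], [5, -1, -72], [0, 1, -65], [7, 3, -74], [12, 4, -81]] 0.123
322 [[12, -3, -86], [2, -1, -73], [-4, 1, -65], [3, 3, -74], [11, 4, -85]] 0.124
330 [[12, -3, -90], [-2, -1, -72], [-8, 1, -65], [0, 3, -74], [11, 4, -88]] 0.126
338 [[8, -3, -89], [-5, -1, -74], [-131, 1, 78], [-4, 3, -74], [8, 4, -89]] 0.298
346 [[-6, -3, -77], [-10, -1, -73], [-142, 1, 77], [-9, 3, -73], [-6, 5, -77]] 0.301
354 [[-8, -3, -80], [-152, -4, 77], [-153, 1, 78], [-153, 6, 77], [4, 4, -92]] 0.305
362 [[9, -2, -101], [10, -1, -103], [-358, 1, 278], [10, 2, -103], [10, 4, -102]] 0.557
370 [[10, -2, -106], [11, -1, -107], [12, 1, -107], [11, 2, -106], [10, 4, -106]] 0.079
378 [[12, -2, -110], [10, -1, -109], [11, 1, -110], [10, 2, -109], [11, 4, -110]] 0.077
```

>>> step_hand(
  ticks={"sx":[0,0,0,0,0,0,0],"sy":[0,0,0,0,0,0,0],"sz":[-0.01,-0.01,-0.01,0.01,0.022,0.022,0.022],"drx":[0,0,0,0,0,0,0],"dry":[0,0,0,0,0,0,0],"drz":[0,0,0,0,0,0,0],"finger_gap":[0.4,0.4,0.4,0.4,0.4,0.4,0.4]},
)

```text
time_s: 4.12
eef_pos: [0.4673, 0.0023, 0.0567]
eef_rot: [0.0, 1.0, 0.031, 0.0]
wrist_force: [0.2, 0.3, 0.3]
opening: 0.398
grasp_force: 0.0
```

>>> step_hand(
  ticks={"sx":[0,0,0,0],"sy":[0,0,0,0],"sz":[0,0,0,0],"drx":[0,0,0,0],"dry":[0,0,0,0],"drz":[0,0,0,0],"finger_gap":[0,0,0,0]},
)

```text
time_s: 4.62
eef_pos: [0.4675, 0.0018, 0.0569]
eef_rot: [0.0, 1.0, 0.031, 0.001]
wrist_force: [-0.2, -4.7, 4.2]
opening: 0.096
grasp_force: 58.7
```

```bash
python3 rel.py -.064 .04 .058
```

```text
shift [ 0.     -0.0005 -0.0011] rot [ 0.001  -0.001  -0.0032]
local tcp [-0.064   0.0395  0.0569] t 4.625 open 0.09634326455746832 F [-0.5 -4.6  4.2] grip 58.74273419380188
```

>>> step_hand(
  ticks={"sx":[0,0,0,0,0],"sy":[0,0,0,0,0],"sz":[0,0,0.01,0.01,0.01],"drx":[0,0,0,0,0],"dry":[0,0,0,0,0],"drz":[0,0,0,0,0],"finger_gap":[0.4,0.4,0.4,0.4,0]},
)

```text
time_s: 5.25
eef_pos: [0.4667, 0.0025, 0.0461]
eef_rot: [-0.0, 1.0, 0.031, -0.0]
wrist_force: [0.7, 0.9, 0.4]
opening: 0.197
grasp_force: 0.0
```

>>> step_hand(
  ticks={"sx":[0,0,0],"sy":[0,0,0],"sz":[0,0,0],"drx":[0,0,0],"dry":[0,0,0],"drz":[0,0,0],"finger_gap":[0,0,0]},
)

```text
time_s: 5.62
eef_pos: [0.467, 0.0019, 0.0465]
eef_rot: [0.0, 1.0, 0.031, -0.0]
wrist_force: [-1.4, -5.4, -0.6]
opening: 0.105
grasp_force: 58.4
```

```bash
python3 rel.py -.064 .04 .048; python3 wred.py
```

Run:
```python
from h import *
c,f,V=P("scene"); s,d=optics.camera("scene"); im,_=optics.camera("wrist")
cv2.imwrite("pics/s4.png",np.hstack([im[:,60:460],cv2.resize(s[170:220,275:315],(336,420),interpolation=cv2.INTER_CUBIC)]))
```

```text
shift [ 0.0006 -0.0004 -0.0015] rot [ 0.0008  0.0001 -0.0032]
local tcp [-0.0646  0.0396  0.0465] t 5.625 open 0.10528022980383989 F [-1.7 -5.3 -0.6] grip 58.39091956615448
65.70646984690485 325.19226210127806
1633 p2 [-0.0798  0.0338  0.0962] med [-0.0598  0.0388  0.1001] p98 [-0.0449  0.0433  0.1019]
```

View pics/s4.png

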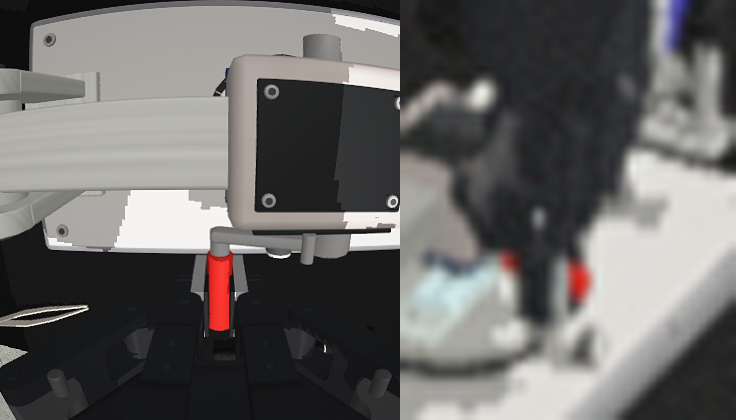

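The fingers now wrap the bar, with red visible on both sides in the scene crop at (510, 262) and (580, 280). I swing the lever up along its arc.

>>> step_hand(
  ticks={"sx":[0,0,0,0,0,0],"sy":[-0.001,-0.001,-0.0015,-0.0015,-0.001,-0.001],"sz":[-0.003,-0.006,-0.01,-0.0135,-0.0165,-0.02],"drx":[0,0,0,0,0,0],"dry":[0,0,0,0,0,0],"drz":[0,0,0,0,0,0],"finger_gap":[0,0,0,0,0,0]},
)

```text
time_s: 6.52
eef_pos: [0.4668, 0.0028, 0.0662]
eef_rot: [0.0, 1.0, 0.031, -0.0]
wrist_force: [0.8, -7.1, -3.3]
opening: 0.099
grasp_force: 58.3
```

```bash
python3 rel.py -.064 .04 .06
```

```text
shift [0.0007 0.0006 0.0062] rot [ 0.0008  0.0003 -0.0033]
local tcp [-0.0647  0.0406  0.0662] t 6.525 open 0.09858121519779559 F [ 0.3 -7.1 -3.3] grip 58.32673966884613
```

>>> step_hand(
  ticks={"sx":[0,0,0,0,0,0,0],"sy":[0.001,0.002,0.003,0.0045,0.006,0.007,0.007],"sz":[-0.003,-0.006,-0.009,-0.012,-0.014,-0.016,-0.016],"drx":[0,0,0,0,0,0,0],"dry":[0,0,0,0,0,0,0],"drz":[0,0,0,0,0,0,0],"finger_gap":[0,0,0,0,0,0,0]},
)

```text
time_s: 7.4
eef_pos: [0.467, -0.003, 0.0831]
eef_rot: [-0.0, 1.0, 0.031, -0.0]
wrist_force: [-3.6, 4.4, 3.9]
opening: 0.099
grasp_force: 58.5
```

```bash
python3 rel.py -.064 .04 .06;python3 wred.py
```

```text
shift [ 0.0009 -0.0052  0.0231] rot [-0.001   0.0009 -0.0028]
local tcp [-0.0649  0.0348  0.0831] t 7.4 open 0.09876826724694097 F [-3.4  4.6  3.9] grip 58.476608991622925
65.70646984690485 325.19226210127806
1584 p2 [-0.0799  0.0292  0.1287] med [-0.06    0.0339  0.1327] p98 [-0.0451  0.0388  0.1346]
```

>>> step_hand(
  ticks={"sx":[0,0,0,0],"sy":[0.001,0.002,0.002,0.002],"sz":[-0.002,-0.0035,-0.0035,-0.0035],"drx":[0,0,0,0],"dry":[0,0,0,0],"drz":[0,0,0,0],"finger_gap":[0,0,0,0]},
)

```text
time_s: 7.95
eef_pos: [0.4671, -0.0048, 0.0863]
eef_rot: [-0.001, 1.0, 0.031, -0.0]
wrist_force: [-3.0, 5.5, 1.2]
opening: 0.1
grasp_force: 58.6
```

```bash
python3 rel.py -.064 .04 .06;python3 wred.py
```

```text
shift [ 0.0009 -0.007   0.0263] rot [-0.0013  0.0008 -0.003 ]
local tcp [-0.0649  0.0329  0.0863] t 7.95 open 0.10045803036197629 F [-2.6  5.7  1.2] grip 58.60992819070816
65.70646984690485 325.19226210127806
1572 p2 [-0.0799  0.0273  0.1314] med [-0.0601  0.032   0.1354] p98 [-0.0451  0.0369  0.1376]
```

>>> step_hand(
  ticks={"sx":[0,0,0,-0.005,-0.005,-0.005,-0.005],"sy":[0,0,0,0,0,0,0],"sz":[0,0,0,-0.06,-0.12,-0.12,-0.12],"drx":[0,0,0,0,0,0,0],"dry":[0,0,0,0,0,0,0],"drz":[0,0,0,0,0,0,0],"finger_gap":[0.5,0.5,0.5,0.5,0.5,0.5,0.5]},
)

```text
time_s: 8.88
eef_pos: [0.4624, -0.0061, 0.2058]
eef_rot: [0.0, 1.0, 0.031, 0.0]
wrist_force: [-0.2, -0.5, -0.7]
opening: 0.501
grasp_force: 0.0
```

```bash
python3 wred.py; python3 rel.py -.056 -.115 .2 1.5708; python3 -c "
from h import *
print(get_obs()['q'].round(3))"
```

```text
65.70646984690485 325.19226210127806
666 p2 [-0.0945  0.0236  0.0006] med [-0.0637  0.0317  0.1354] p98 [-0.0456  0.0372  0.1375]
shift [0.0148 0.1472 0.0047] rot [-1.6000e-03  9.0000e-04 -1.5741e+00]
local tcp [-0.0703  0.0323  0.2048] t 8.925 open 0.4972384535433948 F [-0.4  0.2  0.4] grip 0.0
[-0.271 -0.08   1.877 -0.     1.346  1.239]
```

>>> step_hand(
  ticks={"sx":[0.015,0.015,0.015,0.015,0.015,0.015,0.015,0.015,0.015,0.015],"sy":[0.04,0.08,0.12,0.147,0.147,0.147,0.147,0.147,0.147,0.147],"sz":[0,0,0,0,0,0,0,0,0,0],"drx":[0,0,0,0,0,0,0,0,0,0],"dry":[0,0,0,0,0,0,0,0,0,0],"drz":[-0.188,-0.376,-0.56,-0.75,-0.94,-1.128,-1.31,-1.5,-1.574,-1.574],"finger_gap":[0.5,0.5,0.45,0.4,0.4,0.4,0.4,0.4,0.4,0.4]},
)

```text
time_s: 10.18
eef_pos: [0.4856, -0.1512, 0.204]
eef_rot: [-0.002, 0.684, 0.729, -0.0]
wrist_force: [0.4, -0.4, -0.3]
opening: 0.401
grasp_force: 0.0
```

Run:
```python
from h import *
c,f,V=P("wrist"); im,d=optics.camera("wrist"); ob=get_obs()
v,u=np.mgrid[0:420,0:560]; x=u-c["cx"];y=v-c["cy"];r=np.hypot(x,y)+1e-9
p=np.stack([x/r*np.tan(r/f)*d,-y/r*np.tan(r/f)*d,-d],-1); w=(p-V[:3,3])@V[:3,:3]
L=R.from_euler("z",.065).inv().apply((w-[.534,-.0335,0]).reshape(-1,3)).reshape(420,560,3)
h=cv2.cvtColor(im,cv2.COLOR_BGR2HSV); m=(abs(h[...,0].astype(int)-27)<8)&(h[...,1]>120)&(h[...,2]>80)&(d>0)&(L[...,2]>.14)&(L[...,2]<.19)
q=L[m]; print(len(q),q.min(0).round(4),q.max(0).round(4),np.median(q,0).round(4))
s,ds=optics.camera("scene"); cv2.imwrite("pics/w5.png",np.hstack([im[:,60:460],cv2.resize(s[130:210,280:346],(346,420),interpolation=cv2.INTER_CUBIC)]))
```

```bash
python3 rel.py -.056 -.115 .15 1.5708
```

```text
621 [-0.0639 -0.1271  0.1632] [-0.0446 -0.1075  0.1676] [-0.0543 -0.1168  0.1657]
shift [-0.0005 -0.0003  0.0547] rot [-0.0019 -0.0013 -0.0018]
local tcp [-0.0556 -0.1145  0.2047] t 10.275 open 0.3987606753612246 F [-0.3 -0.6 -0.5] grip 0.0
```

View pics/w5.png

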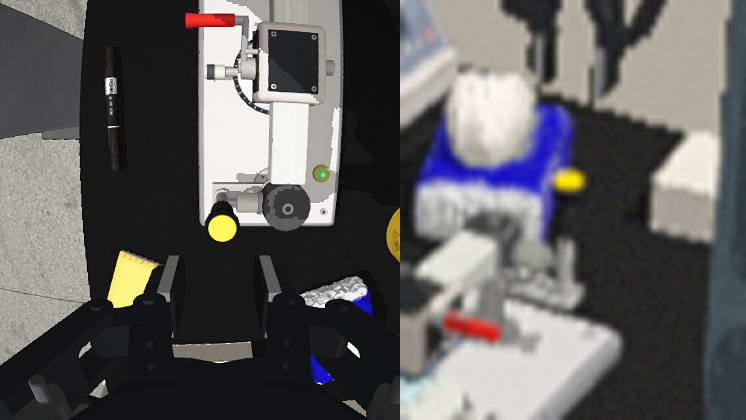

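The cap is at (222, 228) in the wrist crop, measured at local (-54, -117) mm. The dark socket beside it is at (288, 208) and the lever is up at the top. I descend onto the knob.

>>> step_hand(
  ticks={"sx":[-0.001,-0.001,-0.001,-0.001,-0.001,-0.001],"sy":[0.001,0.001,0.001,0.001,0.001,0.001],"sz":[0.04,0.07,0.09,0.1,0.108,0.108],"drx":[0,0,0,0,0,0],"dry":[0,0,0,0,0,0],"drz":[0,0,0,0,0,0],"finger_gap":[0.4,0.4,0.4,0.4,0.4,0.4]},
)

```text
time_s: 11.02
eef_pos: [0.4876, -0.1527, 0.0978]
eef_rot: [-0.0, 0.684, 0.73, -0.0]
wrist_force: [0.3, -0.2, 0.7]
opening: 0.396
grasp_force: 0.0
```

```bash
python3 rel.py -.0545 -.116 .097 1.5708
```

Run:
```python
from h import *
im,_=optics.camera("wrist"); s,ds=optics.camera("scene"); cv2.imwrite("pics/w6.png",np.hstack([im[:,60:460],cv2.resize(s[140:200,290:340],(350,420),interpolation=cv2.INTER_CUBIC)]))
```

```text
shift [-0.0001 -0.0004  0.0008] rot [-0.0003 -0.0001 -0.0003]
local tcp [-0.0541 -0.1159  0.0978] t 11.025 open 0.3961290594636987 F [ 0.3 -0.2  0.7] grip 0.0
```

View pics/w6.png

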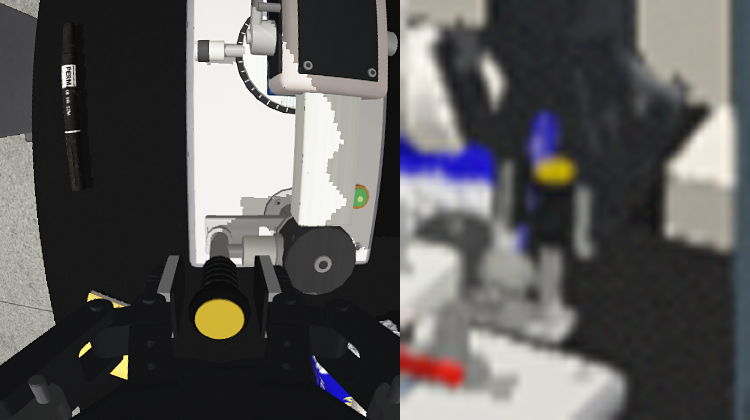

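The pads straddle the knob, with the cap at (219, 318) between the finger plates at columns 172 and 265. I close on it.

>>> step_hand(
  ticks={"sx":[0,0,0,0,0],"sy":[0,0,0,0,0],"sz":[0,0,0,0,0],"drx":[0,0,0,0,0],"dry":[0,0,0,0,0],"drz":[0,0,0,0,0],"finger_gap":[0.2,0,0,0,0]},
)

```text
time_s: 11.75
eef_pos: [0.4878, -0.153, 0.0988]
eef_rot: [0.0, 0.684, 0.73, -0.0]
wrist_force: [-2.9, 0.3, 6.3]
opening: 0.26
grasp_force: 58.3
```

```bash
python3 rel.py -.0695 -.116 .097 1.5708
```

```text
shift [ 0.0003 -0.0156  0.0018] rot [0.0004 0.0008 0.0001]
local tcp [-0.0539 -0.1163  0.0988] t 11.75 open 0.2604669545885401 F [-2.8  0.5  6.3] grip 58.306142305445974
```

>>> step_hand(
  ticks={"sx":[0,0,0,0,0,0],"sy":[-0.003,-0.006,-0.009,-0.012,-0.0145,-0.0145],"sz":[-0.001,-0.002,-0.002,-0.002,-0.002,-0.002],"drx":[0,0,0,0,0,0],"dry":[0,0,0,0,0,0],"drz":[0,0,0,0,0,0],"finger_gap":[0,0,0,0,0,0]},
)

```text
time_s: 12.5
eef_pos: [0.4741, -0.1535, 0.1001]
eef_rot: [0.001, 0.684, 0.73, 0.001]
wrist_force: [6.9, 1.2, -4.2]
opening: 0.257
grasp_force: 59.3
```

```bash
python3 rel.py -.0695 -.116 .1 1.5708
```

Run:
```python
from h import *
c,f,V=P("wrist"); im,d=optics.camera("wrist")
v,u=np.mgrid[0:420,0:560]; x=u-c["cx"];y=v-c["cy"];r=np.hypot(x,y)+1e-9
p=np.stack([x/r*np.tan(r/f)*d,-y/r*np.tan(r/f)*d,-d],-1); w=(p-V[:3,3])@V[:3,:3]
L=R.from_euler("z",.065).inv().apply((w-[.534,-.0335,0]).reshape(-1,3)).reshape(420,560,3)
h=cv2.cvtColor(im,cv2.COLOR_BGR2HSV); m=(abs(h[...,0].astype(int)-27)<8)&(h[...,1]>120)&(h[...,2]>60)&(d>0)&(L[...,2]>.14)&(L[...,2]<.19)
q=L[m]; print(len(q),q.min(0).round(4),q.max(0).round(4),np.median(q,0).round(4))
```

```text
shift [-0.0001 -0.002   0.0001] rot [ 0.0028  0.0002 -0.0003]
local tcp [-0.0675 -0.1159  0.1001] t 12.5 open 0.2570212651072843 F [ 7.   0.7 -4.2] grip 59.31927098376491
1636 [-0.1151 -0.1293  0.1632] [-0.058  -0.1038  0.1874] [-0.0679 -0.116   0.1668]
```

The latch is out about 13.6 mm with 7 N of spring force on the wrist. I pull 1 mm more and start the arc gently.

>>> step_hand(
  ticks={"sx":[0,0,0,0.0005,0.001,0.001],"sy":[-0.001,-0.001,-0.001,-0.001,-0.001,-0.001],"sz":[0,-0.006,-0.0125,-0.019,-0.025,-0.025],"drx":[0,0,0,0,0,0],"dry":[0,-0.025,-0.05,-0.075,-0.1,-0.1],"drz":[0,0,0,0,0,0],"finger_gap":[0,0,0,0,0,0]},
)

```text
time_s: 13.3
eef_pos: [0.4737, -0.1526, 0.1258]
eef_rot: [0.038, 0.683, 0.729, -0.033]
wrist_force: [7.1, -0.2, -3.9]
opening: 0.256
grasp_force: 59.3
```

```bash
python3 rel.py -.0695 -.098 .198 1.5708 0.4
```

Create wk.py:
```python
from h import *
c,f,V=P("wrist"); im,d=optics.camera("wrist")
v,u=np.mgrid[0:420,0:560]; x=u-c["cx"];y=v-c["cy"];r=np.hypot(x,y)+1e-9
p=np.stack([x/r*np.tan(r/f)*d,-y/r*np.tan(r/f)*d,-d],-1); w=(p-V[:3,3])@V[:3,:3]
L=R.from_euler("z",.065).inv().apply((w-[.534,-.0335,0]).reshape(-1,3)).reshape(420,560,3)
h=cv2.cvtColor(im,cv2.COLOR_BGR2HSV); m=(abs(h[...,0].astype(int)-27)<8)&(h[...,1]>120)&(h[...,2]>60)&(d>0)&(L[...,2]>.14)&(L[...,2]<.32)
q=L[m]; print("cap",len(q),np.median(q,0).round(4))
```

```bash
python3 wk.py
```

```text
shift [ 0.0095 -0.0013 -0.0735] rot [ 4.200e-03 -2.985e-01 -2.000e-04]
local tcp [-0.0679 -0.1149  0.1258] t 13.3 open 0.25609202951555227 F [ 7.1 -0.6 -3.9] grip 59.32720785839592
cap 1650 [-0.0683 -0.1079  0.1921]
```

>>> step_hand(
  ticks={"sx":[0,0.001,0.002,0.004,0.0065,0.0095,0.0135,0.0135,0.0135],"sy":[0,0,0,0,0,0,0,0,0],"sz":[-0.0125,-0.025,-0.0375,-0.05,-0.0625,-0.0745,-0.0865,-0.0865,-0.0865],"drx":[0,0,0,0,0,0,0,0,0],"dry":[-0.05,-0.1,-0.15,-0.2,-0.25,-0.3,-0.35,-0.35,-0.35],"drz":[0,0,0,0,0,0,0,0,0],"finger_gap":[0,0,0,0,0,0,0,0,0]},
)

```text
time_s: 14.48
eef_pos: [0.472, -0.1303, 0.2101]
eef_rot: [0.164, 0.666, 0.712, -0.151]
wrist_force: [6.2, -1.6, -3.8]
opening: 0.255
grasp_force: 59.3
```

```bash
python3 rel.py -.0695 -.098 .198 1.5708 0.45;python3 wk.py
```

Run:
```python
from h import *
s,ds=optics.camera("scene"); cv2.imwrite("pics/e.png",cv2.resize(s[120:250,220:360],None,fx=4,fy=4,interpolation=cv2.INTER_CUBIC))
```

```text
shift [ 0.0004 -0.0014  0.0132] rot [0.0037 0.0001 0.0002]
local tcp [-0.0682 -0.0926  0.2101] t 14.475 open 0.25509375181867566 F [ 6.1 -2.  -3.8] grip 59.3379112783191
cap 1612 [-0.0684 -0.0636  0.2698]
```

View pics/e.png

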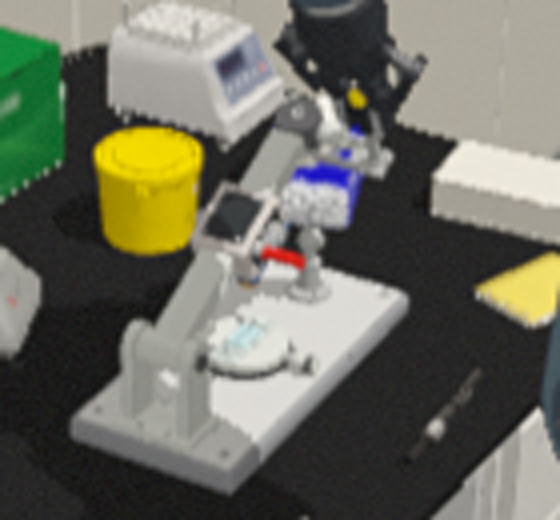

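The arm is up at about 0.45 rad with the knob gripped at (355, 100). The red lever is still raised against the arm at (283, 257), and the bystanders are unmoved. I let it settle and hand in.

>>> step_hand(
  ticks={"sx":[0,0,0,0],"sy":[0,0,0,0],"sz":[0,0,0,0],"drx":[0,0,0,0],"dry":[0,0,0,0],"drz":[0,0,0,0],"finger_gap":[0,0,0,0]},
)

```text
time_s: 15.08
eef_pos: [0.4718, -0.1305, 0.2098]
eef_rot: [0.164, 0.666, 0.712, -0.151]
wrist_force: [6.8, -0.7, -4.2]
opening: 0.253
grasp_force: 59.3
```

```bash
python3 -c "
from bench import workorder
print(workorder.hand_in())"
```

```text
the job is handed in; nothing more can be done
None
```

I handed the job in at 15.1 s (limit 43 s), and the hand-in returned no verdict. By my measurements the lift lever is up at about 1.07 rad, the latch is pulled about 14 mm, and the arm is held at about 0.45 rad with the knob gripped about 10 cm above its start.

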